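# Set the preheater dial and hold the heat shield tucked under its cover leaf

## Robot

A 7-joint arm with a two-finger parallel gripper is mounted at the origin on the work surface. World frame = base frame: x ahead of the robot, y to its left, z up, the work surface at z = 0. Lengths are in m, angles in rad, forces in N, time in s.
With the tool pointing down it reaches from about 0.425 to 0.925 m from the base axis. Payload 6.8 kg.
Tool frame: the origin (TCP) lies on the mounting face of the last link; the fingertips stand 173 mm ahead of it and the grasp point (between the pads) lies 155 mm ahead of it; z points along the fingers, y is the line along which they close (so a half turn about z gives the same grasp; the last joint's range is limited). The gripper opens to 85 mm and grips with 20 to 120 N. Pads are 22 mm wide; open, the fingers measure 114 mm over their backs; the gripper's body (76 mm by 85 mm) begins 54 mm behind the grasp point. The pads swing forward as they close: fully open they stand 13 mm farther back than shut.
Start: joints at [1.052, 0.477, 0.022, 1.555, -0.011, 1.109, -0.083], TCP at [0.27, -0.619, 0.405] pointing down, gripper open.
Joint ranges: [-2.96, 2.96], [-0.34, 2.1], [-1.41, 1.46], [0.24, 2.44], [-1.37, 4.51], [0.17, 1.92], [-2.96, 2.96]. Speed limits (rad/s): [2.39, 2.39, 3.14, 3.14, 3.14, 3.14, 3.14].

## Interface

Orientations are given as a rotation vector (axis times angle).
In Python, from bench import r gives the robot as it stands.
- The arm moves only by the tool carry_out, never from a script. Its argument "moves" is a list of rows, each a list of 5 numbers: the shift along the tool's x, y, z in m, then the turn about the tool's z in rad, then the finger opening in m, from 0 to 0.0854. In form: [[dx, dy, dz, roll, claw], ...]. A call has exactly 8 rows; each row is the pose to reach, as a shift and turn from the pose commanded when the call began, along the tool's axes at that moment; what a row does not reach only later rows make up. A row lasts 1/10 s, in which the tool goes at most 50 mm and 8.59 degrees, less where a joint would pass 70% of its speed; a pose out of reach is approached as far as the arm can. A call with a gripper value outside its range is refused whole. The fingers move at their own pace and stop on an object; "force" is the grip in N (left out, the last holds). Time passes only in rows, so rows that repeat a pose let the fingers close, or fill a call up. It gives the time, the measured TCP pose, the force, the opening and the grip force at its end, in the units of the state.
- r.get_obs(): the state, without advancing time (a new reading comes with each control period).
- r.grab_frame(name): name is "scene" or "top" or "wrist"; returns the picture (480x640x3 uint8, red, green, blue); there is no depth.
- r.calibration(name): a dict with "fx", "fy", "cx", "cy" (pixels), "k1" (the pictures are not rectified: a ray, as slopes to the right and down, at radius r is drawn at 1 + k1 r^2 times it, then the intrinsics apply), "rvec" (rotation vector, rad) and "tvec" (3), from world to camera coordinates, as OpenCV has them. Camera axes: x right, y down, z forward; pixel columns grow to the right and rows downward; lengths in m; the calibration is good to about 2 mm. A picture is of the moment at which its call begins: read the wrist's pose just before it. calibration takes no time and is no camera call; for the wrist camera it gives the pose at the moment of the call.
- r.hand_in(): hands the job in; it is judged then, once.
The state is a dict: "clock": time; "joints": joint angles; "qvel": joint speeds; "tau": joint torques, N m; "tcp_pos": TCP position; "orientation": TCP orientation; "contact_force": force on the tool from outside, world axes, zero at the start; "moment": the same for the moment, N m; "grip_width": finger opening in m; "gripper_force": force on a finger pad.
Only numpy, scipy, OpenCV 4.12 (cv2) and the standard library are available. Lean on these libraries where they do the work, as an engineer would, in place of code of your own. Each camera call takes 0.05 s, during which the arm holds its last target. There are 200 camera calls.

## Task

On the board preheater, first turn the dial clockwise until its pointer line is at the one long, thick mark of the scale. Then take the aluminium heat shield (the flat sheet with an upright bar) and slip its front edge along the heating bed, squarely, roughly in the middle of the bed, about 20 mm under the free edge of the thin hinged cover leaf without lifting the leaf, and press the shield firmly flat on the bed (about 10 N). Finish while still holding it pressed down like that; leave the finned heatsink, the solder spool and the screwdriver where they are.

Things in the scene. Friction and masses are not known exactly. Their poses are not given: they have to be found in the camera images.
- preheater: Fixed grey preheater, 240 (x) by 300 (y) by 40 mm high. Origin: centre of its underside on the work surface; x away from the robot, y left, z up; it stands yawed up to 0.3 rad either way. In its frame the dial's axis is at x -30, y +85 mm. The heating bed is at y -60 mm. The only raised parts of its top, besides the dial, are the cover and two rails under the cover's sides (inner faces 124 mm apart, 12 mm high, from x 0 to 100 mm).
- bed: Flat dark steel heating bed on the preheater, 230 (x) by 124 (y) mm, fixed. Origin: centre of its underside; its upper surface is 3 mm above that (43 mm above the work surface). Axes as the preheater's. The part in front of the cover (towards the robot) is open, 120 mm long.
- cover_edge (a point): Middle of the free front edge (towards the robot) of the cover leaf, on its underside, 9 mm above the bed's surface when down; at x +5, y -60 mm of the preheater. The leaf is a plain steel sheet 90 (x) by 136 (y) by 2 mm, 150 g, that laps over the rear of the bed with a 9 mm gap below.
- cover (a joint): Angle of the cover leaf about its hinge at its far edge, rad: 0 lying down, grows as the front edge is lifted. It lies only by its own weight; counts as lifted above 0.06.
- dial (a joint): Angle of the dial, rad, growing clockwise seen from above. 0: the white pointer line points along the preheater's +x. The long thick mark of the scale is at 1.05; short ticks every 0.52. It starts between -0.4 and 0.55 and stays where it is left (friction 0.04 N m). Stops at -2.7 and 2.7.
- dial_grip (a point): On the dial's axis, at the height to grip. The dial is a black disc 42 mm across, 6 mm high, with a bar grip 40 mm long, 11 mm thick standing 34 mm above the disc; this point is 12 mm below the bar's top and 22 mm above the disc (68 mm above the work surface). The x axis runs along the bar towards the pointer end and turns with the dial; grip across y.
- shield: Aluminium heat shield, loose, about 140 g: a flat sheet 80 (x) by 90 (y) by 3 mm with an upright bar near its rear edge. Origin: centre of the sheet's underside; x towards its front edge, the one to be tucked under the cover. Starts flat on the work surface with its front edge away from the robot (yaw up to 0.4 rad either way).
- shield_grip (a point): Grip point in the shield's upright bar: the bar is 12 (x) by 60 (y) mm and stands from the sheet's top to 49 mm above its underside. This point is in the bar's middle, 29 mm above the sheet's underside, 27 mm behind the sheet's centre and 67 mm behind the front edge. Grip the bar across x. Axes as the shield's.
- shield_corner_l (a point): Left (+y) end of the shield's front edge, on the underside.
- shield_corner_r (a point): Right (-y) end of the shield's front edge, on the underside.
- heatsink: Bystander: loose finned aluminium heatsink, 60 by 60 by 28 mm; origin at the centre of its underside. It and the shield share two places to the robot's right; which is where varies.
- spool: Bystander: steel spool of solder, 56 mm across, 44 mm high; origin at the centre of its underside.
- screwdriver: Bystander: screwdriver lying beyond the preheater; origin under its middle.
Things that resemble listed ones, but are neither listed nor needed, are in the scene too. Leave any black or brown look-alike of the shield alone.

How it is judged:
By the outcome, as a careful person would: the job done as asked, in the order asked, and still so for the second after the job is handed in, while the arm keeps its last pose, push and grip.
It also fails if it takes over 64 s, if anything falls off the work surface, if the arm or the gripper's body presses on something with over 40 N, if the wrist force passes 120 N, or if a joint passes its speed limit or range.

## Working session

There is one attempt and no reset: what is moved stays moved. The work goes in short steps, Python scripts to look and compute and a tool call to move; the robot and the scene stay as the last step left them, time stands still between calls to the robot, and variables do not carry over. Pictures are saved under pics/ and viewed, at most 10 in all, crops included, and the job is handed in when it is done.

Besides the shell and the picture viewer there is one more tool, called after "Emit:" in YAML: its name, and indented under it one key for each argument. carry_out: Moves the arm, as the interface text tells. Its arguments: {"type":"object","properties":{"moves":{"type":"array","items":{"type":"array","items":{"type":"number"}}},"force":{"type":"number"}},"required":["moves"]}

```bash
ls; mkdir -p pics; cat > h.py <<'E'
import numpy as np, cv2
from scipy.spatial.transform import Rotation as R
from bench import r
def ray(c,px):
    u=np.array(px,float).reshape(-1,2); d=np.c_[(u[:,0]-c['cx'])/c['fx'],(u[:,1]-c['cy'])/c['fy']]; s=d.copy()
    for _ in range(20): s=d/(1+c['k1']*(s**2).sum(1,keepdims=True))
    M=R.from_rotvec(np.ravel(c['rvec'])).as_matrix(); t=np.ravel(c['tvec'])
    return -M.T@t, np.c_[s,np.ones(len(s))]@M
def plane(c,px,z):
    o,d=ray(c,px); return o+d*((z-o[2])/d[:,2])[:,None]
def proj(c,P):
    M=R.from_rotvec(np.ravel(c['rvec'])).as_matrix(); q=np.atleast_2d(P)@M.T+np.ravel(c['tvec'])
    s=q[:,:2]/q[:,2:]; s=s*(1+c['k1']*(s**2).sum(1,keepdims=True))
    return np.c_[s[:,0]*c['fx']+c['cx'],s[:,1]*c['fy']+c['cy']]
def save(n,im): cv2.imwrite('pics/'+n+'.png',cv2.cvtColor(im,cv2.COLOR_RGB2BGR))
def tool(P,yaw=None):
    """shift in tool axes so that the grasp point comes to P"""
    o=r.get_obs(); Q=R.from_rotvec(o['orientation']); g=np.array(o['tcp_pos'])+Q.apply([0,0,.155])
    return Q.inv().apply(np.array(P)-g)
E
python3 - <<'E'
from h import *
o=r.get_obs(); print(o['clock'],o['tcp_pos'],R.from_rotvec(o['orientation']).as_matrix().round(3))
for n in('top','scene'):
    im=r.grab_frame(n); save(n+'0',im); np.save(n+'0.npy',im)
    c=r.calibration(n); print(n,ray(c,[[320,240]]))
E
```

```text
pics
0.0 [ 0.26944673 -0.61859627  0.40373633] [[ 0.917  0.399 -0.001]
 [ 0.399 -0.917  0.002]
 [-0.    -0.002 -1.   ]]
top (array([0.49806488, 0.01077015, 1.27853381]), array([[ 0.04310905, -0.01016179, -0.99915146]]))
scene (array([1.09930756, 0.57697094, 0.98758128]), array([[-0.43735414, -0.4815928 , -0.75961048]]))
```

View pics/top0.png

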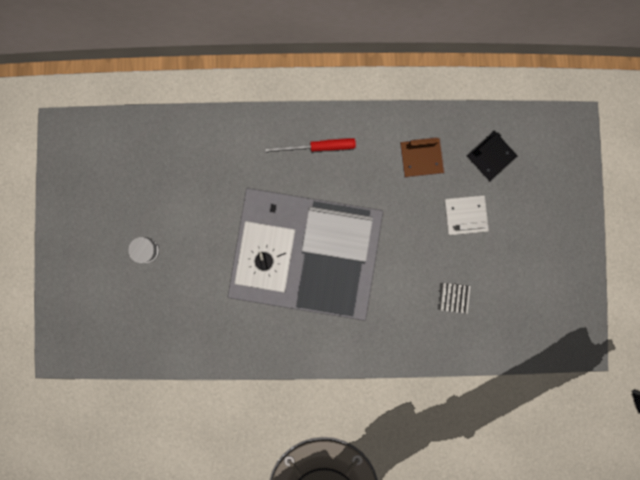

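View pics/scene0.png

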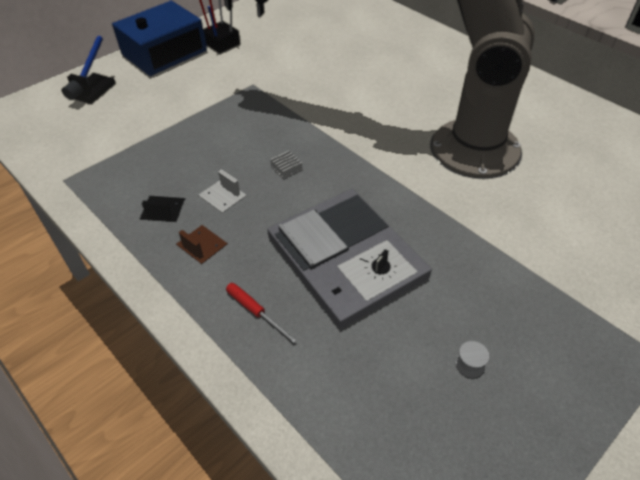

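The top view shows these shield candidates:
- The pale aluminium sheet at (467,215), with its bar at the near edge around (470,227). This is the one I choose.
- The brown look-alike at (422,157).
- The black look-alike at (492,156).

The heatsink is at (455,298). The preheater corners are at (247,188), (382,210), (366,320) and (229,297). The dial is at (264,261), with the thick mark near (282,255).

```bash
python3 - <<'E'
from h import *
im=np.load('top0.npy'); c=r.calibration('top'); 
hsv=cv2.cvtColor(im,cv2.COLOR_RGB2HSV)
m=((hsv[...,2]>150)&(hsv[...,1]<40)).astype(np.uint8); m=cv2.morphologyEx(m,cv2.MORPH_OPEN,np.ones((3,3)))
m[:105]=0;m[370:]=0
for ct in cv2.findContours(m,cv2.RETR_EXTERNAL,cv2.CHAIN_APPROX_NONE)[0]:
    if cv2.contourArea(ct)<200: continue
    b=cv2.boxPoints(cv2.minAreaRect(ct)); z=.003 if b[:,0].mean()>420 else .04
    if 300<b[:,0].mean()<420: z=.054
    P=plane(c,b,z); e=[np.linalg.norm(P[i]-P[(i+1)%4]).round(4) for i in range(4)]
    print(b.round(1).tolist(),z,'\n',P[:,:2].round(4).tolist(),'ctr',P.mean(0).round(4),'sides',e)
# preheater outline from corners
P=plane(c,[[247,188],[382,210],[366,320],[229,297]],.04); print('pre',P.round(4).tolist(),P.mean(0))
a=cv2.resize(im[120:330,220:520],None,fx=2.6,fy=2.6,interpolation=cv2.INTER_CUBIC); save('crop1',a)
E
```

```text
[[124.0, 250.0], [140.5, 233.5], [157.0, 250.0], [140.5, 266.5]] 0.04 
 [[0.5346, 0.4222], [0.5699, 0.3858], [0.5339, 0.3493], [0.4987, 0.3856]] ctr [0.5343 0.3857 0.04  ] sides [np.float64(0.0507), np.float64(0.0512), np.float64(0.0505), np.float64(0.0513)]
[[233.5, 283.79998779296875], [244.10000610351562, 220.5], [295.0, 229.0], [284.5, 292.20001220703125]] 0.04 
 [[0.4602, 0.1838], [0.5952, 0.1604], [0.5757, 0.0513], [0.4411, 0.0752]] ctr [0.518  0.1177 0.04  ] sides [np.float64(0.137), np.float64(0.1108), np.float64(0.1367), np.float64(0.1103)]
[[301.70001220703125, 250.3000030517578], [308.29998779296875, 209.60000610351562], [372.20001220703125, 220.10000610351562], [365.6000061035156, 260.70001220703125]] 0.054 
 [[0.5296, 0.0372], [0.6155, 0.0223], [0.5918, -0.1129], [0.5059, -0.0974]] ctr [ 0.5607 -0.0377  0.054 ] sides [np.float64(0.0873), np.float64(0.1372), np.float64(0.0873), np.float64(0.1367)]
[[444.5, 198.60000610351562], [484.70001220703125, 194.5], [488.29998779296875, 230.89999389648438], [448.1000061035156, 234.89999389648438]] 0.003 
 [[0.642, -0.2802], [0.6503, -0.3716], [0.5688, -0.3774], [0.561, -0.2862]] ctr [ 0.6055 -0.3289  0.003 ] sides [np.float64(0.0918), np.float64(0.0816), np.float64(0.0915), np.float64(0.0812)]
[[598.0, 105.0], [639.0, 105.0], [639.0, 369.0], [598.0, 369.0]] 0.003 
 [[0.8581, -0.6512], [0.8604, -0.7551], [0.2485, -0.7283], [0.2532, -0.6273]] ctr [ 0.555  -0.6905  0.003 ] sides [np.float64(0.1039), np.float64(0.6125), np.float64(0.1011), np.float64(0.6054)]
[[-0.0, 105.0], [103.0, 105.0], [103.0, 369.0], [0.0, 369.0]] 0.04 
 [[0.8658, 0.72], [0.8562, 0.4751], [0.2777, 0.4701], [0.2735, 0.7087]] ctr [0.5683 0.5935 0.04  ] sides [np.float64(0.2451), np.float64(0.5785), np.float64(0.2386), np.float64(0.5924)]
pre [[0.6653, 0.1538, 0.04], [0.6143, -0.1357, 0.04], [0.38, -0.0976, 0.04], [0.4321, 0.1937, 0.04]] [0.52291275 0.02855256 0.04      ]
```

View pics/crop1.png

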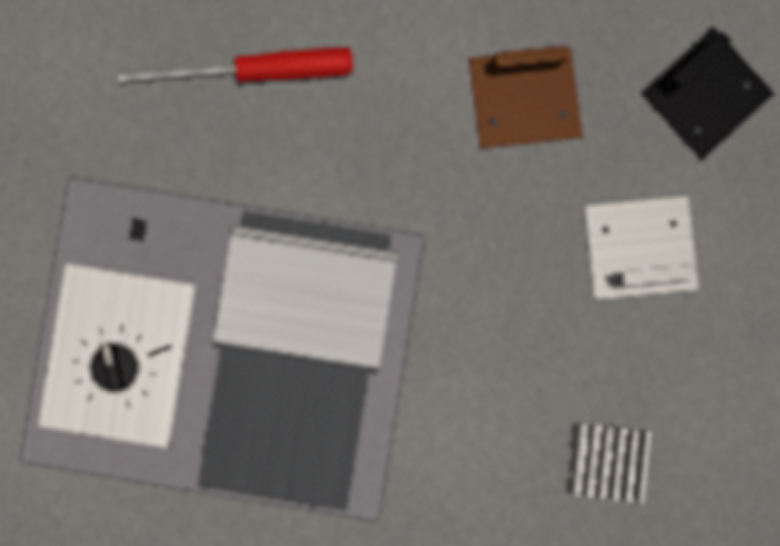

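The crop confirms the choice: the pale sheet has its bar towards the robot and two holes near the front edge. In the crop the dial is at (114,367), its pointer end is at about (107,350), and the thick mark is at (160,350). The preheater's yaw is about -0.173 and the dial is at about (0.508, 0.1175). I'm now moving towards the dial, turning the wrist to the half-turn grasp so that the last joint keeps enough range.

Emit:
carry_out:
  moves:
    - [0.032,-0.036,0,-0.14,0.085]
    - [0.064,-0.073,0,-0.28,0.085]
    - [0.096,-0.109,0,-0.42,0.085]
    - [0.128,-0.145,0,-0.56,0.085]
    - [0.16,-0.181,0,-0.7,0.085]
    - [0.192,-0.218,0,-0.84,0.085]
    - [0.224,-0.254,0,-0.98,0.085]
    - [0.256,-0.29,0,-1.12,0.085]

```text
clock: 0.9
tcp_pos: [0.3885, -0.2488, 0.4046]
orientation: [-2.259, -2.183, 0.0]
contact_force: [0.7, -0.4, -0.5]
grip_width: 0.085
gripper_force: 0.0
```

```bash
python3 - <<'E'
from h import *
o=r.get_obs(); print(o['clock'],o['tcp_pos'],o['joints']); print(R.from_rotvec(o['orientation']).as_matrix().round(3))
c=r.calibration('wrist'); C,d=ray(c,[[c['cx'],c['cy']]]); Q=R.from_rotvec(o['orientation']).inv(); print(Q.apply(C-o['tcp_pos']),Q.apply(d))
print(c['fx'],tool([.508,.1175,.2]))
E
```

```text
0.9 [ 0.38848239 -0.24875447  0.40460503] [ 0.76812759  0.14620518 -0.36425265  2.025853    0.06281649  0.98005669
  0.33802425]
[[ 0.034  0.999 -0.   ]
 [ 0.999 -0.034 -0.   ]
 [-0.    -0.    -1.   ]]
[ 0.08242424 -0.00092538  0.03037087] [[-3.21265003e-01 -1.21227739e-04  9.46989326e-01]]
371.242178541268 [0.370181   0.10690153 0.0495192 ]
```

Emit:
carry_out:
  moves:
    - [0.046,0.013,0.006,-0.14,0.085]
    - [0.092,0.027,0.012,-0.28,0.085]
    - [0.139,0.04,0.019,-0.42,0.085]
    - [0.185,0.053,0.025,-0.56,0.085]
    - [0.231,0.067,0.031,-0.7,0.085]
    - [0.277,0.08,0.037,-0.84,0.085]
    - [0.324,0.094,0.043,-0.98,0.085]
    - [0.37,0.107,0.05,-1.12,0.085]

```text
clock: 1.7
tcp_pos: [0.5105, 0.1164, 0.3544]
orientation: [0.755, 3.049, -0.0]
contact_force: [0.6, -0.9, 0.7]
grip_width: 0.085
gripper_force: 0.0
```

Emit:
carry_out:
  moves:
    - [0,0,0,-0.14,0.085]
    - [0,0,0,-0.28,0.085]
    - [0,0,0,-0.42,0.085]
    - [0,0,0,-0.56,0.085]
    - [0,0,0,-0.7,0.085]
    - [0,0,0,-0.7,0.085]
    - [0,0,0,-0.7,0.085]
    - [0,0,0,-0.7,0.085]

```text
clock: 2.5
tcp_pos: [0.5101, 0.1146, 0.3546]
orientation: [0.324, -3.125, 0.0]
contact_force: [-0.4, 0.2, -0.8]
grip_width: 0.0849
gripper_force: 0.0
```

```bash
python3 - <<'E'
from h import *
o=r.get_obs(); c=r.calibration('wrist'); im=r.grab_frame('wrist'); np.save('w1.npy',im); save('w1',im)
print(o['clock'],o['tcp_pos'],o['joints']); print(R.from_rotvec(o['orientation']).as_matrix().round(3))
print(proj(c,[.508,.1175,.08]))
import pickle; pickle.dump(c,open('w1.pkl','wb'))
E
```

```text
2.5 [0.51013259 0.11460131 0.35462086] [ 0.36472881  0.41639197 -0.87353849  1.92394888  0.38363818  0.97664113
  1.09035941]
[[-0.979 -0.205 -0.   ]
 [-0.205  0.979 -0.   ]
 [ 0.    -0.    -1.   ]]
[[320.65414797 238.10473479]]
```

View pics/w1.png

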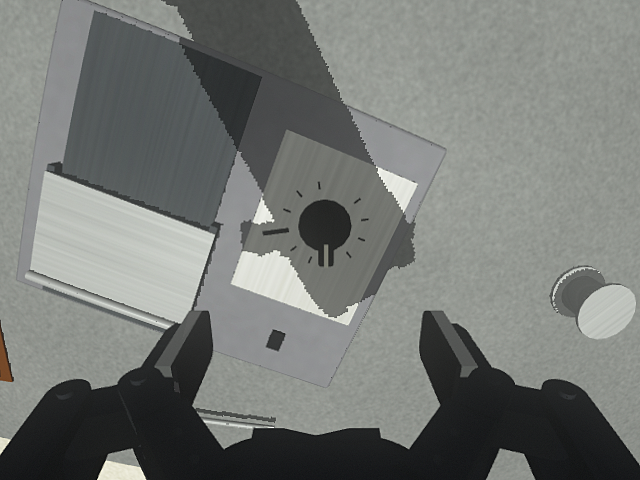

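```bash
python3 - <<'E'
from h import *
im=np.load('w1.npy')[175:285,250:396]
g=np.clip(im.astype(float)*1.8,0,255).astype(np.uint8)
save('crop2',cv2.resize(g,None,fx=5,fy=5,interpolation=cv2.INTER_CUBIC))
E
```

```text
(no output)
```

View pics/crop2.png

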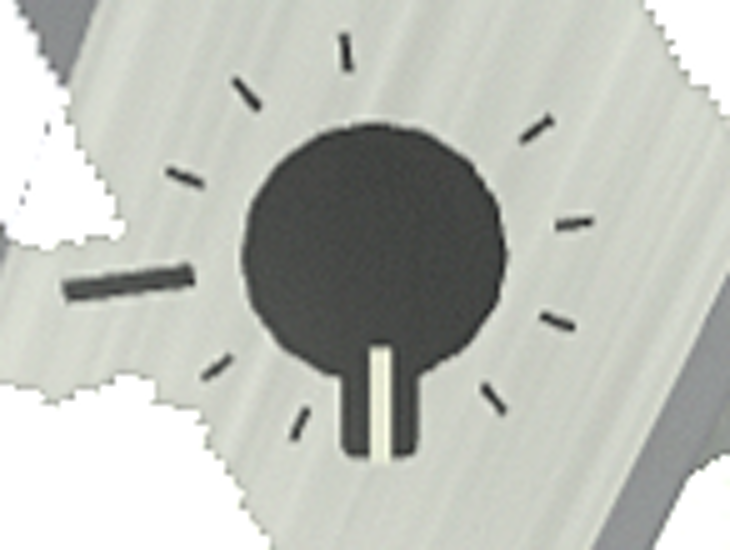

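Pointer line: pixels (326.2,244.4) to (326.2,267.4). Disc centre: (325,225). Thick mark: (262.6,233.2) to (288.6,229.8).

```bash
python3 - <<'E'
from h import *
import pickle; c=pickle.load(open('w1.pkl','rb'))
P=plane(c,[[326.2,244.4],[326.2,267.4]],.08); D=plane(c,[[325,225]],.046); M=plane(c,[[262.6,233.2],[288.6,229.8]],.0405)
a=lambda v:np.arctan2(v[1],v[0])
print(P,D,M); print('ptr',a(P[1]-P[0]),a(P.mean(0)-D[0]),'mark',a(M[0]-M[1]),a(M.mean(0)-D[0]))
b=a(P[1]-P[0]); print('grip ctr from tip', P[1,:2]-.02*np.array([np.cos(b),np.sin(b)]))
print(tool([*D[0,:2],.068]))
o=r.get_obs(); m=R.from_rotvec(o['orientation']).as_matrix(); print('toolyaw',a(m[:2,0]))
E
```

```text
[[0.51174623 0.12226096 0.08      ]
 [0.52877397 0.12598494 0.08      ]] [[0.50785768 0.12139776 0.046     ]] [[0.52639891 0.07422653 0.0405    ]
 [0.51931035 0.09419294 0.0405    ]]
ptr 0.2153106832176166 0.21629359767037276 mark -1.2296527559976806 -1.1874710489725924
grip ctr from tip [0.50923576 0.12171192]
[0.00083986 0.0071251  0.13166848]
toolyaw -2.9345588291800118
```

Emit:
carry_out:
  moves:
    - [0.001,0.006,0.03,-0.008,0.05]
    - [0.001,0.006,0.06,-0.008,0.045]
    - [0.001,0.006,0.09,-0.008,0.045]
    - [0.001,0.006,0.11,-0.008,0.045]
    - [0.001,0.006,0.129,-0.008,0.045]
    - [0.001,0.006,0.129,-0.008,0.045]
    - [0.001,0.006,0.129,-0.008,0.0]
    - [0.001,0.006,0.129,-0.008,0.0]
  force: 40

```text
clock: 3.35
tcp_pos: [0.5084, 0.1207, 0.2268]
orientation: [-0.34, 3.121, 0.0]
contact_force: [0.5, -0.1, 0.7]
grip_width: 0.0167
gripper_force: 0.0
```

Emit:
carry_out:
  moves:
    - [0,0,0,0,0]
    - [0,0,0,0,0]
    - [0,0,0,0,0]
    - [0,0,0,0,0]
    - [0,0,0,0.1,0]
    - [0,0,0,0.2,0]
    - [0,0,0,0.3,0]
    - [0,0,0,0.4,0]

```text
clock: 4.15
tcp_pos: [0.5083, 0.1214, 0.227]
orientation: [0.292, 3.126, 0.003]
contact_force: [-1.3, 3.7, 6.6]
grip_width: 0.0101
gripper_force: 43.6
```

```bash
python3 - <<'E'
from h import *
o=r.get_obs(); m=R.from_rotvec(o['orientation']).as_matrix(); print(o, 'toolyaw',np.arctan2(m[1,0],m[0,0])+np.pi)
E
```

```text
{'clock': 4.15, 'joints': array([ 0.16305666,  0.56231707, -0.65094314,  2.0220984 ,  0.51170771,
        0.71905466,  0.57635549]), 'qvel': array([-0.17743249, -0.06759944,  0.23544367,  0.01128114, -0.18491177,
       -0.07833689, -0.83688724]), 'tau': array([  2.90973186, -47.1534133 ,  -6.1458233 , -17.21267939,
         0.82951197,   0.31443654,   1.06368519]), 'tcp_pos': array([0.50827922, 0.12137825, 0.22699535]), 'orientation': array([2.91827644e-01, 3.12589599e+00, 2.80190178e-03]), 'contact_force': array([-1.32652741,  3.72484347,  6.58843841]), 'moment': array([0.4899127 , 0.31084433, 0.04562009]), 'gripper_force': 43.59970271587372, 'grip_width': 0.010143000006932293} toolyaw 6.097006885254009
```

Emit:
carry_out:
  moves:
    - [0,0,0,0.14,0]
    - [0,0,0,0.28,0]
    - [0,0,0,0.42,0]
    - [0,0,0,0.56,0]
    - [0,0,0,0.7,0]
    - [0,0,0,0.84,0]
    - [0,0,0,0.98,0]
    - [0,0,0,1.04,0]

```text
clock: 4.95
tcp_pos: [0.5088, 0.1222, 0.227]
orientation: [1.807, 2.568, 0.007]
contact_force: [0.9, 5.8, 1.6]
grip_width: 0.0101
gripper_force: 42.9
```

Emit:
carry_out:
  moves:
    - [0,0,0,0,0]
    - [0,0,0,0,0]
    - [0,0,0,0,0]
    - [0,0,0,0,0.03]
    - [0,0,0,0,0.045]
    - [0,0,0,0,0.045]
    - [0,0,-0.04,0,0.045]
    - [0,0,-0.08,0,0.045]

```text
clock: 5.75
tcp_pos: [0.5073, 0.1197, 0.3054]
orientation: [-1.802, -2.57, 0.005]
contact_force: [0.6, -0.1, -0.0]
grip_width: 0.0449
gripper_force: 0.0
```

Emit:
carry_out:
  moves:
    - [0.02,0,-0.04,0,0.045]
    - [0.04,0,-0.06,0,0.045]
    - [0.04,0,-0.06,0,0.045]
    - [0.04,0,-0.06,0,0.045]
    - [0.04,0,-0.06,0,0.085]
    - [0.04,0,-0.06,0,0.085]
    - [0.04,0,-0.06,0,0.085]
    - [0.04,0,-0.06,0,0.085]

```text
clock: 6.55
tcp_pos: [0.4944, 0.1575, 0.3651]
orientation: [-1.804, -2.571, 0.001]
contact_force: [0.5, -0.2, 0.7]
grip_width: 0.0848
gripper_force: 0.0
```

```bash
python3 - <<'E'
from h import *
import pickle
o=r.get_obs(); c=r.calibration('wrist'); im=r.grab_frame('wrist'); np.save('w2.npy',im); pickle.dump(c,open('w2.pkl','wb'))
m=R.from_rotvec(o['orientation']).as_matrix(); print(o['clock'],o['tcp_pos'],'toolyaw',np.arctan2(m[1,0],m[0,0]))
u=proj(c,[.508,.1205,.06])[0].round().astype(int); print(u)
x,y=max(0,u[0]-80),max(0,u[1]-60); print('origin',x,y)
save('crop3',cv2.resize(np.clip(im[y:y+120,x:x+160].astype(float)*1.5,0,255).astype(np.uint8),None,fx=5,fy=5,interpolation=cv2.INTER_CUBIC))
E
```

```text
6.55 [0.49437722 0.15750618 0.36506904] toolyaw 1.918194446322523
[318 273]
origin 238 213
```

View pics/crop3.png

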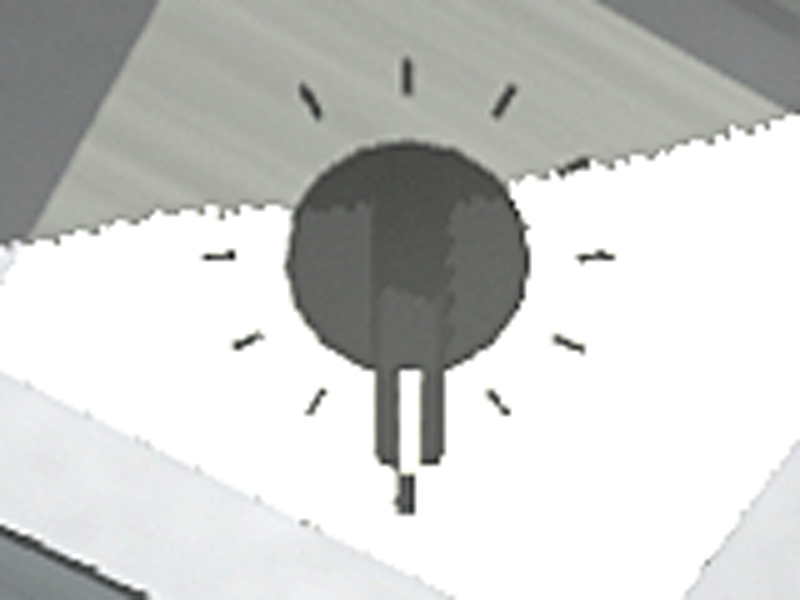

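In the crop, the pointer line at x≈410 runs straight into the thick mark at x≈406, so the dial is set. Next I go over the shield.

Emit:
carry_out:
  moves:
    - [-0.045,-0.008,0,0.04,0.085]
    - [-0.09,-0.016,0,0.08,0.085]
    - [-0.135,-0.024,0,0.12,0.085]
    - [-0.18,-0.032,0,0.16,0.085]
    - [-0.225,-0.04,0,0.2,0.085]
    - [-0.27,-0.048,0,0.24,0.085]
    - [-0.315,-0.056,0,0.258,0.085]
    - [-0.36,-0.064,0,0.258,0.085]

```text
clock: 7.4
tcp_pos: [0.557, -0.2042, 0.3657]
orientation: [2.12, 2.318, -0.0]
contact_force: [0.2, -0.1, -0.9]
grip_width: 0.0852
gripper_force: 0.0
```

```bash
python3 - <<'E'
from h import *
print(tool([.5786,-.3313,.17]), r.get_obs()['tcp_pos'], r.get_obs()['joints'])
E
```

```text
[-0.12845314  0.01018052  0.04070492] [ 0.55696344 -0.20424707  0.36568771] [ 0.46004205  0.39862046 -0.27468978  1.78170653  0.12736333  0.97839182
  0.22402337]
```

Emit:
carry_out:
  moves:
    - [-0.04,0.003,0.01,0,0.085]
    - [-0.08,0.006,0.02,0,0.085]
    - [-0.11,0.01,0.03,0,0.085]
    - [-0.128,0.01,0.04,0,0.085]
    - [-0.128,0.01,0.04,0,0.085]
    - [-0.128,0.01,0.04,0,0.085]
    - [-0.128,0.01,0.04,0,0.085]
    - [-0.128,0.01,0.04,0,0.085]

```text
clock: 8.2
tcp_pos: [0.5789, -0.3271, 0.3265]
orientation: [2.116, 2.321, 0.001]
contact_force: [0.1, -0.5, -0.2]
grip_width: 0.085
gripper_force: 0.0
```

```bash
python3 - <<'E'
from h import *
import pickle
o=r.get_obs(); c=r.calibration('wrist'); im=r.grab_frame('wrist'); np.save('w3.npy',im); pickle.dump(c,open('w3.pkl','wb')); save('w3',im)
m=R.from_rotvec(o['orientation']).as_matrix(); print(o['clock'],o['tcp_pos'],'toolyaw',np.arctan2(m[1,0],m[0,0]))
hsv=cv2.cvtColor(im,cv2.COLOR_RGB2HSV); k=((hsv[...,2]>150)&(hsv[...,1]<40)).astype(np.uint8); k=cv2.morphologyEx(k,cv2.MORPH_OPEN,np.ones((3,3)))
for ct in cv2.findContours(k,cv2.RETR_EXTERNAL,cv2.CHAIN_APPROX_NONE)[0]:
    if cv2.contourArea(ct)>800: print(cv2.contourArea(ct),cv2.boxPoints(cv2.minAreaRect(ct)).round(1).tolist(),cv2.approxPolyDP(ct,6,True)[:,0].tolist())
E
```

```text
8.2 [ 0.57892404 -0.32707857  0.32652285] toolyaw 1.663277743091099
806.0 [[487.0, 451.0], [532.0, 451.0], [532.0, 479.0], [487.0, 479.0]] [[487, 479], [509, 469], [510, 479], [532, 474], [523, 454], [505, 451]]
185271.0 [[-0.0, 0.0], [639.0, 0.0], [639.0, 447.0], [0.0, 447.0]] [[0, 89], [0, 123], [11, 126], [0, 125], [0, 402], [33, 408], [28, 400], [37, 402], [60, 379], [83, 378], [92, 388], [115, 384], [140, 366], [167, 327], [190, 309], [207, 309], [214, 352], [193, 406], [223, 447], [270, 423], [316, 434], [330, 426], [378, 426], [382, 437], [409, 447], [438, 406], [416, 357], [421, 313], [436, 309], [423, 287], [505, 237], [564, 335], [551, 343], [530, 325], [485, 356], [517, 384], [540, 388], [551, 375], [581, 383], [620, 437], [634, 414], [630, 431], [639, 439], [639, 0], [119, 0], [413, 138], [421, 152], [402, 178], [422, 187], [419, 214], [385, 217], [370, 248], [326, 240], [324, 264], [308, 259], [307, 231], [300, 235], [289, 219], [237, 216], [235, 184], [170, 154], [162, 201], [147, 210], [69, 190], [91, 183], [147, 195], [68, 177], [88, 168], [148, 181], [73, 162], [72, 155], [161, 164], [73, 147], [86, 138], [114, 145], [73, 131], [86, 125], [70, 119], [75, 109], [55, 99], [43, 103], [35, 91], [7, 96]]
```

View pics/w3.png

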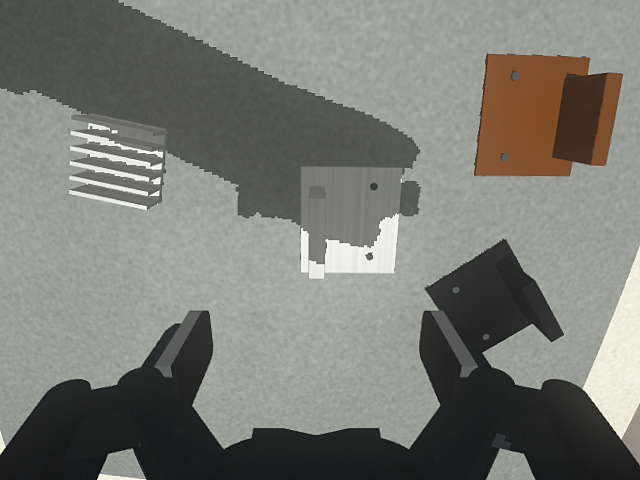

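The picture shows the sheet corners at (301,167), (403,167), (395,272) and (301,272). The bar's top face runs from (309..326,197) to (309..324,278). The heatsink is at (117,165), and the brown and black look-alikes are on the right.

```bash
python3 - <<'E'
from h import *
import pickle
c=pickle.load(open('w3.pkl','rb')); im=np.load('w3.npy')
P=plane(c,[[301,167],[403,167],[396,272],[301,272]],.003)
B=plane(c,[[309,197],[326,197],[324,278],[309,278]],.049)
a=lambda v:np.arctan2(v[1],v[0])
print(P.round(4),B.round(4)); print('front yaw',a(P[1]-P[2])-np.pi/2,'sides',a(P[1]-P[0]),a(P[2]-P[3]),'bar',a(B[0]-B[3])-np.pi/2,a(B[1]-B[2])-np.pi/2)
print('ctr',P.mean(0),'barctr',B.mean(0), [np.linalg.norm(x) for x in (P[0]-P[1],P[1]-P[2],B[0]-B[3],B[0]-B[1])])
save('crop4',cv2.resize(im[150:290,280:430],None,fx=4,fy=4,interpolation=cv2.INTER_CUBIC))
E
```

```text
[[ 0.5629 -0.2856  0.003 ]
 [ 0.6428 -0.2781  0.003 ]
 [ 0.6516 -0.3675  0.003 ]
 [ 0.57   -0.375   0.003 ]] [[ 0.5711 -0.2989  0.049 ]
 [ 0.5825 -0.2978  0.049 ]
 [ 0.5872 -0.3578  0.049 ]
 [ 0.5763 -0.3588  0.049 ]]
front yaw 0.09883433745391157 sides 0.09454143525613024 0.09057426910159119 bar 0.08640328390890639 0.07681502013201702
ctr [ 0.60682118 -0.32654509  0.003     ] barctr [ 0.57925419 -0.32832481  0.049     ] [np.float64(0.08024729028983535), np.float64(0.0899298004897501), np.float64(0.060097773645910256), np.float64(0.011519787809627893)]
```

View pics/crop4.png

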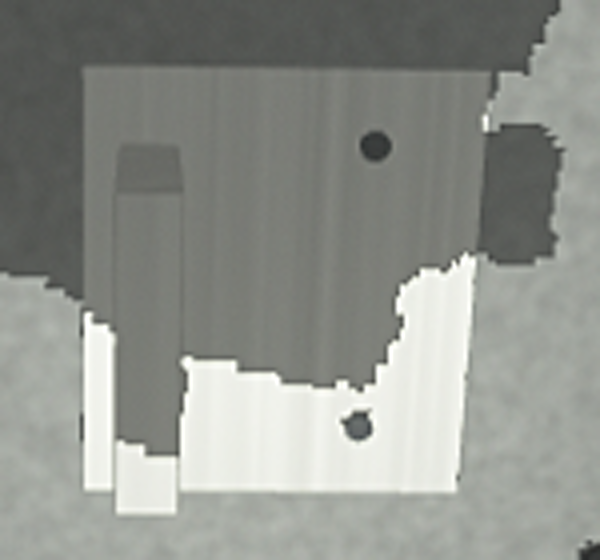

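Emit:
carry_out:
  moves:
    - [-0.001,0,0.035,0,0.06]
    - [-0.001,0,0.07,0,0.05]
    - [-0.001,0,0.1,0,0.05]
    - [-0.001,0,0.12,0,0.05]
    - [-0.001,0,0.141,0,0.05]
    - [-0.001,0,0.141,0,0.05]
    - [-0.001,0,0.141,0,0.0]
    - [-0.001,0,0.141,0,0.0]
  force: 60

```text
clock: 9.05
tcp_pos: [0.5792, -0.3299, 0.1864]
orientation: [2.117, 2.318, 0.001]
contact_force: [-0.3, -0.6, 0.5]
grip_width: 0.0218
gripper_force: 0.0
```

Emit:
carry_out:
  moves:
    - [0,0,0,0,0]
    - [0,0,0,0,0]
    - [0,0,0,0,0]
    - [0,0,0,0,0]
    - [0,0,-0.03,0,0]
    - [0,0,-0.07,0,0]
    - [0,0,-0.11,0,0]
    - [0,0,-0.11,0,0]

```text
clock: 9.85
tcp_pos: [0.5804, -0.3308, 0.3015]
orientation: [2.113, 2.311, 0.005]
contact_force: [1.5, -0.5, -0.5]
grip_width: 0.0114
gripper_force: 58.8
```

```bash
python3 - <<'E'
from h import *
o=r.get_obs(); print(o['clock'],o['grip_width'],o['gripper_force'],o['joints'],o['contact_force'])
m=R.from_rotvec(o['orientation']).as_matrix(); print(m.round(4)); ty=np.arctan2(m[1,0],m[0,0])
# preheater frame
C=np.array([.5229,.0286]); y=-.173; Ry=np.array([[np.cos(y),-np.sin(y)],[np.sin(y),np.cos(y)]])
f=lambda p:C+Ry@np.array(p)
for n,x in(('start',-.12),('final',.005+.020-.067)): P=[*f([x,-.06]),.12]; print(n,P,tool(P))
print('roll',ty-(y+np.pi/2))
E
```

```text
9.85 0.011410391501077373 58.81138622760773 [ 0.58376955  0.57600979 -0.22512172  1.65285276  0.15442927  0.91894165
  0.39081213] [ 1.50387713 -0.4906721  -0.52026746]
[[-0.0894  0.9959  0.01  ]
 [ 0.996   0.0895 -0.0049]
 [-0.0058  0.0095 -0.9999]]
start [np.float64(0.3943629654837777), np.float64(-0.009847766616221859), 0.12] [ 0.33736178 -0.15832655  0.02307054]
final [np.float64(0.471198642752431), np.float64(-0.023274556950004306), 0.12] [ 0.31711752 -0.08300407  0.02390322]
roll 0.2625522216510361
```

```bash
python3 - <<'E'
from h import *
C=np.array([.5229,.0286]); y=-.173
P=[*(C+np.array([[np.cos(y),-np.sin(y)],[np.sin(y),np.cos(y)]])@[-.078,-.06]),.12]; print(P,tool(P))
E
```

```text
[np.float64(0.435736022474591), np.float64(-0.017077576795950872), 0.12] [ 0.32646102 -0.11776829  0.0235189 ]
```

Emit:
carry_out:
  moves:
    - [0.041,-0.015,0,0.033,0]
    - [0.082,-0.03,0,0.066,0]
    - [0.122,-0.044,0,0.099,0]
    - [0.163,-0.059,0,0.132,0]
    - [0.204,-0.074,0.003,0.165,0]
    - [0.245,-0.089,0.006,0.198,0]
    - [0.286,-0.103,0.01,0.231,0]
    - [0.326,-0.118,0.012,0.263,0]

```text
clock: 10.65
tcp_pos: [0.4304, -0.0144, 0.2825]
orientation: [2.406, 2.019, 0.0]
contact_force: [1.5, 0.5, -1.5]
grip_width: 0.0113
gripper_force: 58.8
```

Emit:
carry_out:
  moves:
    - [0,0,0,0,0]
    - [0,0,0,0,0]
    - [0,0,0,0,0]
    - [0,0,0,0,0]
    - [0,0,0,0,0]
    - [0,0,0,0,0]
    - [0,0,0,0,0]
    - [0,0,0,0,0]

```text
clock: 11.45
tcp_pos: [0.4317, -0.016, 0.2827]
orientation: [-2.405, -2.021, 0.0]
contact_force: [-0.0, 0.2, -1.5]
grip_width: 0.0112
gripper_force: 58.9
```

```bash
python3 - <<'E'
from h import *
import pickle
o=r.get_obs(); c=r.calibration('wrist'); im=r.grab_frame('wrist'); np.save('w5.npy',im); pickle.dump(c,open('w5.pkl','wb')); save('w5',im)
m=R.from_rotvec(o['orientation']).as_matrix(); print(o['clock'],o['tcp_pos'],m.round(4),'toolyaw',np.arctan2(m[1,0],m[0,0])-np.pi/2,o['joints'],o['contact_force'])
E
```

```text
11.45 [ 0.43169621 -0.01597924  0.28267228] [[ 0.1725  0.985  -0.    ]
 [ 0.985  -0.1725  0.    ]
 [ 0.     -0.     -1.    ]] toolyaw -0.17337131907182024 [ 0.14342553  0.27467259 -0.28548307  2.20951066  0.12301245  0.67172324
 -0.40174757] [-0.02777718  0.19301632 -1.46887047]
```

View pics/w5.png

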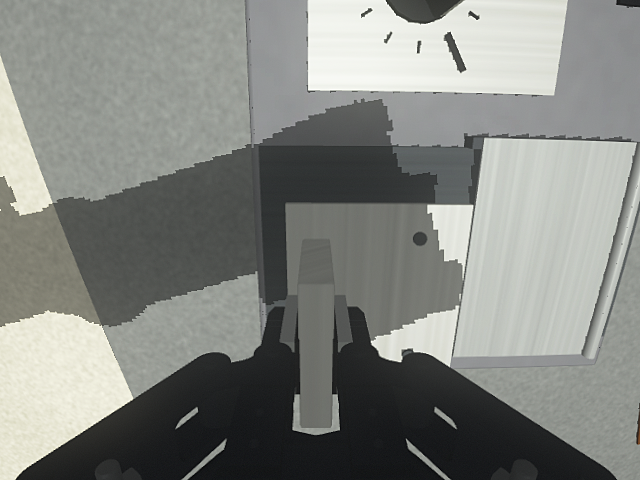

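The picture shows the sheet held level. Its left edge runs from (286,203) to (474,205), the bed's left edge from (260,146) to (470,147), and the leaf's front edge from about (481,138) to (452,367).

```bash
python3 - <<'E'
from h import *
import pickle
c=pickle.load(open('w5.pkl','rb')); o=r.get_obs()
C=np.array([.5229,.0286]); y=-.173; Ry=np.array([[np.cos(y),-np.sin(y)],[np.sin(y),np.cos(y)]])
def pf(px,z): P=plane(c,px,z); return ((P[:,:2]-C)@Ry*1000).round(1).tolist()
zu=o['tcp_pos'][2]-.155-.0305
print('sheet L edge',pf([[286,203],[474,205]],zu+.003),'bed L',pf([[260,146],[470,147]],.043),'leaf',pf([[481,138],[452,367]],.054))
print('panel edge',pf([[308,92],[555,95]],.04))
g=np.array(o['tcp_pos'][:2]); print('grip',((g-C)@Ry*1000).round(1), zu)
E
```

```text
sheet L edge [[-95.5, -13.0], [-15.8, -13.7]] bed L [[-113.8, 5.8], [2.9, 5.7]] leaf [[3.8, 11.4], [5.7, -132.7]]
panel edge [[-87.2, 34.1], [49.4, 34.7]]
grip [-82.2 -59.5] 0.09717848287336284
```

Emit:
carry_out:
  moves:
    - [0.001,0,0.015,0,0]
    - [0.001,0,0.03,0,0]
    - [0.001,0,0.042,0,0]
    - [0.001,0,0.048,0,0]
    - [0.001,0,0.051,0,0]
    - [0.001,0,0.052,0,0]
    - [0.001,0,0.052,0,0]
    - [0.001,0,0.052,0,0]

```text
clock: 12.3
tcp_pos: [0.432, -0.0148, 0.2311]
orientation: [2.405, 2.021, 0.001]
contact_force: [0.5, 0.3, -0.3]
grip_width: 0.0113
gripper_force: 58.9
```

Emit:
carry_out:
  moves:
    - [0,0,0.001,0,0]
    - [0,0,0.001,0,0]
    - [0,0,0.002,0,0]
    - [0,0,0.002,0,0]
    - [0,0,0.002,0,0]
    - [0,0,0.002,0,0]
    - [0,0,0.002,0,0]
    - [0,0,0.002,0,0]

```text
clock: 13.1
tcp_pos: [0.432, -0.0148, 0.2294]
orientation: [2.405, 2.021, 0.0]
contact_force: [-2.5, -0.1, 9.2]
grip_width: 0.0112
gripper_force: 60.4
```

Emit:
carry_out:
  moves:
    - [0,0,-0.0015,0,0]
    - [0,0.003,-0.0015,0,0]
    - [0,0.01,-0.0015,0,0]
    - [0,0.017,-0.0015,0,0]
    - [0,0.023,-0.0015,0,0]
    - [0,0.026,-0.0015,0,0]
    - [0,0.026,-0.0015,0,0]
    - [0,0.026,-0.0015,0,0]

```text
clock: 13.9
tcp_pos: [0.4573, -0.0193, 0.2301]
orientation: [-2.405, -2.021, 0.001]
contact_force: [-0.4, 0.3, -1.4]
grip_width: 0.0116
gripper_force: 58.9
```

```bash
python3 - <<'E'
from h import *
o=r.get_obs(); C=np.array([.5229,.0286]); y=-.173; Ry=np.array([[np.cos(y),-np.sin(y)],[np.sin(y),np.cos(y)]])
print('grip',((np.array(o['tcp_pos'][:2])-C)@Ry*1000).round(1), o['contact_force'],o['moment'],o['tcp_pos'])
E
```

```text
grip [-56.4 -58.5] [-0.3538438   0.29542052 -1.44673627] [-0.05590507 -0.0031936   0.03103075] [ 0.45728735 -0.01931508  0.23006688]
```

Emit:
carry_out:
  moves:
    - [0,0.003,0,0,0]
    - [0,0.008,0,0,0]
    - [0,0.012,0,0,0]
    - [0,0.0145,0,0,0]
    - [0,0.0145,0,0,0]
    - [0,0.0145,0,0,0]
    - [0,0.0145,0,0,0]
    - [0,0.0145,0,0,0]

```text
clock: 14.7
tcp_pos: [0.4716, -0.0218, 0.2302]
orientation: [-2.405, -2.021, 0.0]
contact_force: [-0.7, 0.1, -1.5]
grip_width: 0.0111
gripper_force: 58.9
```

Emit:
carry_out:
  moves:
    - [0,0,0.0005,0,0]
    - [0,0,0.001,0,0]
    - [0,0,0.0015,0,0]
    - [0,0,0.0015,0,0]
    - [0,0,0.0015,0,0]
    - [0,0,0.0015,0,0]
    - [0,0,0.0015,0,0]
    - [0,0,0.0015,0,0]

```text
clock: 15.5
tcp_pos: [0.4717, -0.0217, 0.2294]
orientation: [2.405, 2.021, -0.0]
contact_force: [-2.5, -0.1, 9.4]
grip_width: 0.0112
gripper_force: 60.4
```

```bash
python3 - <<'E'
from h import *
import pickle
o=r.get_obs(); C=np.array([.5229,.0286]); y=-.173; Ry=np.array([[np.cos(y),-np.sin(y)],[np.sin(y),np.cos(y)]])
c=r.calibration('wrist'); im=r.grab_frame('wrist'); im2=r.grab_frame('scene'); pickle.dump(c,open('w6.pkl','wb'))
print('grip',((np.array(o['tcp_pos'][:2])-C)@Ry*1000).round(1), o['contact_force'],o['moment'],o['tcp_pos'])
print(R.from_rotvec(o['orientation']).as_matrix().round(4))
s=cv2.resize(im2[180:330,260:440],(720,600))[:,160:560]
save('fin',np.hstack([im[60:460,240:640],cv2.resize(s,(267,400))]))
E
```

```text
grip [-41.8 -58.4] [-2.53467623 -0.08212762  9.38807016] [0.00764972 0.71716975 0.05691861] [ 0.47170094 -0.02170771  0.22936018]
[[ 1.721e-01  9.851e-01  0.000e+00]
 [ 9.851e-01 -1.721e-01 -3.000e-04]
 [-3.000e-04  1.000e-04 -1.000e+00]]
```

View pics/fin.png

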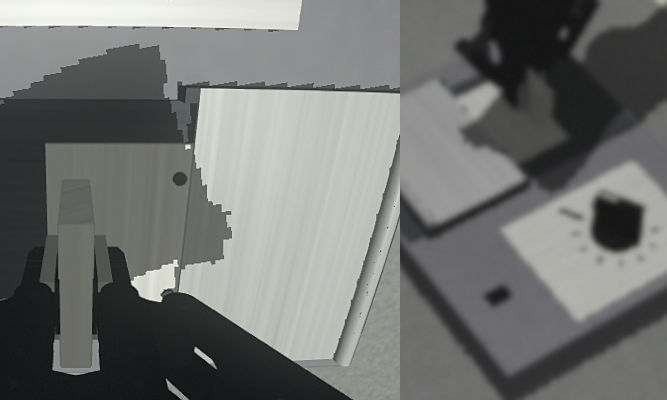

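The last picture shows the shield's front edge under the leaf. The visible left edge of the sheet runs from (286,203) to (430,205) in full-frame pixels, where it meets the leaf's edge. The bed's left edge is at row 159.

```bash
python3 - <<'E'
from h import *
import pickle
c=pickle.load(open('w6.pkl','rb')); C=np.array([.5229,.0286]); y=-.173; Ry=np.array([[np.cos(y),-np.sin(y)],[np.sin(y),np.cos(y)]])
def pf(px,z): P=plane(c,px,z); return ((P[:,:2]-C)@Ry*1000).round(1).tolist()
print('sheet',pf([[286,203],[430,203]],.046),'leaf',pf([[442,148],[430,205],[418,290]],.054),'bed L',pf([[290,159],[400,159]],.043)); print(r.get_obs()['contact_force'])
E
```

```text
sheet [[-55.2, -12.0], [5.8, -11.9]] leaf [[6.0, 11.6], [3.4, -10.9], [1.9, -48.8]] bed L [[-53.3, 6.0], [-7.6, 6.1]]
[-2.93292595  0.05236883  8.88382484]
```

```bash
python3 -c "
from h import *
print(r.hand_in())"
```

```text
the job is handed in; nothing more can be done
None
```

The job is handed in: the dial pointer is on the thick mark, and the shield is about 20 mm under the leaf, square and about mid-bed, still held down at about 10 N; I saw no sign of the leaf lifting and left the heatsink, spool and screwdriver alone.

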